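# Hang the ear defenders on the pull-out rail and shut the cabinet

### The arm

A 6-joint arm with a two-finger parallel gripper is mounted at the origin on the work surface. World frame = base frame: x ahead of the robot, y to its left, z up, the work surface at z = 0. Lengths are in m, angles in degrees, forces in N, time in s.
With the tool pointing down it reaches from about 0.3 to 0.775 m from the base axis. Payload 14.6 kg.
Tool frame: the origin (TCP) lies midway between the tips of the shut fingers; the grasp point (between the pads) lies 19 mm behind it (robot.tcp_to_grasp is the z of the grasp point in the tool frame, in m); z points along the fingers, y is the line along which they close (so a half turn about z gives the same grasp; the last joint's range is limited). The gripper opens to 85 mm and grips with 20 to 120 N. Pads are 22 mm wide; open, the fingers measure 114 mm over their backs; the gripper's body (76 mm by 85 mm) begins 54 mm behind the grasp point. The pads swing forward as they close: fully open they stand 13 mm farther back than shut.
Start: joints at [-75.779, 17.183, 87.147, -0, 75.671, -3.816], TCP at [0.17, -0.523, 0.231] pointing down, gripper open.
Joint ranges: [-173.82, 173.82], [-45.26, 126.66], [13.44, 144.39], [-59.66, 239.66], [0, 175.72], [-146.38, 146.38]. Speed limits (degrees/s): [127.2, 127.2, 147.25, 180, 180, 180].

### API

Orientations are given as a 3x3 rotation matrix whose columns are the frame's x, y, z axes.
In Python, from plant import robot gives the robot as it stands.
- The arm moves only by the tool apply_moves, never from a script. Its argument "moves" is a list of rows, each an object with "travel": the shift along the tool's x, y, z in units of 0.25 m (1.0 is 0.25 m), a list of three; "twist": the turn about the tool's z in units of 0.5 rad (1.0 is 0.5 rad); "gripper": the closure, from -1 (fully open) to 1 (shut). In form: [{"travel": [dx, dy, dz], "twist": twist, "gripper": gripper}, ...]. A call has 1 to 10 rows; each row is the pose to reach, as a shift and turn from the pose commanded when the call began, along the tool's axes at that moment; what a row does not reach only later rows make up. A row lasts 1/10 s, in which the tool goes at most 50 mm and 8.59 degrees, less where a joint would pass 70% of its speed; a pose out of reach is approached as far as the arm can. A call with a number of a shift or a turn outside -1 to 1 is refused whole. A call with a gripper value outside its range is refused whole. The fingers move at their own pace and stop on an object; the grip force is fixed at half the most. Time passes only in rows, so rows that repeat a pose let the fingers close. It gives the time, the measured TCP pose, the force, the opening and the grip force at its end, in the units of the state.
- robot.state(): the state, without advancing time (a new reading comes with each control period).
- robot.camera(name): name is "side" or "top"; returns (picture, depth): 400x640x3 uint8, blue, green, red; 400x640 float32, m along the optical axis (not along the pixel's ray), 0 where there is no reading.
- robot.camera_params(name): a dict with "vertical_fov" (degrees; the focal length in pixels is half the picture's height over the tangent of half this angle, whatever the lens; pixels are square), "cx", "cy" (the principal point, pixels), "k1" (the pictures are not rectified: a ray, as slopes to the right and down, at radius r is drawn at 1 + k1 r^2 times it, then the intrinsics apply), "rvec" (rotation vector, rad) and "tvec" (3), from world to camera coordinates, as OpenCV has them. Camera axes: x right, y down, z forward; pixel columns grow to the right and rows downward; lengths in m; the calibration is good to about 2 mm. A picture is of the moment at which its call begins. camera_params takes no time and is no camera call.
- robot.finish_job(): hands the job in; it is judged then, once.
Trained networks look in the newest picture that a camera, given by its name, has taken for a name from the list of things; names that differ only in an ending like _2 or _b are one class to them, and where a whole thing is asked for, a point or a joint stands for the part that bears it (a point fixed in the world has none). Each returns a list of dicts, best first, with "p" (0 to 1); they miss things now and then, are a little off and sometimes report something else, mostly with a low value. They report only what shows in the picture. A call takes as long as a camera call.
- robot.boxes_of(camera, name): "box" ([centre column, centre row, width, height] as shares, 0 to 1, of the picture: columns of its width, rows of its height, round what is visible of it).
- robot.trace(camera, name): "region" (400x640 bool, what is visible of it) and "box" ([centre column, centre row, width, height] as shares, 0 to 1, of the picture: columns of its width, rows of its height, round what is visible of it).
The state is a dict: "t": time; "joint_positions": joint angles; "joint_vel": joint speeds; "effort": joint torques, N m; "ee_pos": TCP position; "ee_rot": TCP orientation; "force": force on the tool from outside, world axes, zero at the start; "moment": the same for the moment, N m; "finger_gap": finger opening in m; "grasp_force": force on a finger pad.
Only numpy, scipy, OpenCV 4.12 (cv2) and the standard library are available. Lean on these libraries where they do the work, as an engineer would, in place of code of your own. Each camera call takes 0.05 s, during which the arm holds its last target. There are 200 camera calls.

### The job

Put the yellow ear defenders away: drape their headband over the rail of the open pull-out cabinet, one cup hanging down on each side, lowering it on rather than dropping it, and let go. Then push the pull-out fully shut without slamming it. Leave the spray can, the carton of door handles and the tape core where they are.

Things in the scene. Friction and masses are not known exactly. Their poses are not given: they have to be found in the camera images.
- earmuffs: Yellow rigid ear defenders, black headband up, standing on flat-bottomed cups; 150 wide (own y, cup to cup) x 64 x 150 mm tall, 0.17-0.34 kg; the ends are alike. Origin: midway between the cups, on the bench. Flat band top: 62 mm (y) x 30 mm (x) x 18 mm thick, 132-150 mm above the origin; grip its 30 mm width from above. Cups 64 x 34 x 78 mm; clear gap between cushions 62 mm.
- band_under (a point): Centre of the underside of the headband's flat top, 132 mm above the origin of the ear defenders: the spot that rests on the rail. Fingertips that reach below it will strike the rail.
- rail_mid (a point): Aluminium rail of the pull-out: flat-topped bar 22 mm wide, 18 mm deep, running front to back. This point: centre of its top face, 150 mm above the bench, 80 mm behind the inner face of the grey front panel: drape here. Its x runs along the rail into the cabinet, away from the robot; y across it; z up. Moves with the pull-out; only the bench lies below.
- pullout (a joint): How far the pull-out is open, in m: 0 is fully shut, 0.19 fully open; it starts open 0.15 to 0.185. It moves along the rail's x; friction about 3 N, and it stays where it is left. The clear rail length between front panel and cabinet equals this opening.
- front_face (a point): Centre of the top edge of the outer face (facing the robot) of the grey front panel, 172 mm above the bench. The panel is 12 mm thick, 202 mm wide, its lower edge 4 mm above the bench. Push it along the rail's +x, near its top, to shut the pull-out.
- cabinet_front (a point): Top middle of the cabinet's open front, 190 mm above the bench. The cabinet is blue steel with a clear top, fixed to the bench, 202 mm wide (clear width inside 190 mm), 190 mm high, and reaches 220 mm back from here along the rail's +x; axes parallel to those of the rail. The pull-out's front panel closes against it.
- can: Blue spray can, 62 mm diameter, 130 mm high, standing; origin at the centre of its underside. Leave it alone.
- carton: Open cardboard carton of steel door handles, 200 x 130 mm, 75 mm high; origin at the centre of its underside. Leave it alone.
- tape: Cardboard core of a tape roll lying flat, 100 mm outer diameter, 48 mm high; origin at the centre of its underside. Leave it alone.

How it is judged (in metres and radians):
On the way:
1. The ear defenders hang on the rail, let go, while the pull-out is still open by more than 120 mm: headband flat on the rail's top, one cup on each side (z of band_under in the frame of rail_mid between -0.004 and 0.005 m and y of band_under in the frame of rail_mid between -0.015 and 0.015 m and x of band_under in the frame of rail_mid between -0.04 and 0.04 m and angle between the y axis of earmuffs and the y axis of rail_mid, either way round below 0.26 rad and angle between earmuffs's own z axis and vertical below 0.2 rad and contact force between earmuffs and pullout above 0.3 N and contact force between earmuffs and the fingers below 0.05 N and value of joint pullout above 0.12 m), for 0.3 s.
At the end, for the whole second after the job is handed in: Pull-out shut within 5 mm and still; in it the released ear defenders hang at rest on the rail: band underside on the rail top (-4 to +5 mm), centred within 15 mm sideways and 40 mm lengthwise of the drape point, upright within 0.2 rad, cup-to-cup line square to the rail within 0.26 rad (z of band_under in the frame of rail_mid between -0.004 and 0.005 m and y of band_under in the frame of rail_mid between -0.015 and 0.015 m and x of band_under in the frame of rail_mid between -0.04 and 0.04 m and angle between the y axis of earmuffs and the y axis of rail_mid, either way round below 0.26 rad and angle between earmuffs's own z axis and vertical below 0.2 rad and contact force between earmuffs and pullout above 0.3 N and contact force between earmuffs and the fingers below 0.05 N and value of joint pullout below 0.005 m and linear speed of earmuffs below 0.02 m/s and velocity of joint pullout between -0.01 and 0.01 m/s); the robot touches nothing.
It fails at once if The ear defenders are dropped: they fall more than about 8 mm (move faster than 0.4 m/s while no finger touches them) (linear speed of earmuffs above 0.4 m/s and contact force between earmuffs and the fingers below 0.05 N).
It fails at once if The ear defenders are pressed or knocked against the pull-out with more than 60 N (contact force between earmuffs and pullout above 60 N).
It fails at once if The pull-out is slammed: it closes faster than 0.4 m/s (velocity of joint pullout below -0.4 m/s).
It fails at once if The spray can, the carton or the tape core is moved by more than 30 mm (distance of any of can, carton, tape from where it was at the start of the episode above 0.03 m).
It also fails if it takes over 51 s, if anything falls off the work surface, if the arm or the gripper's body presses on something with over 40 N, if the wrist force passes 120 N, or if a joint passes its speed limit or range.

## Working session

There is one attempt and no reset: what is moved stays moved. The work goes in short steps, Python scripts to look and compute and a tool call to move; the robot and the scene stay as the last step left them, time stands still between calls to the robot, and variables do not carry over. Pictures are saved under pics/ and viewed, at most 10 in all, crops included, and the job is handed in when it is done.

Besides the shell and the picture viewer there is one more tool, called after "Emit:" as name([rows], argument=value, ...), one row to a line, values as JSON. apply_moves: Moves the arm, as the interface text tells. Shifts and turns lie within -1 to 1; 1 stands for 0.25 m of shift or 0.5 rad of turn. Its arguments: {"type":"object","properties":{"moves":{"type":"array","items":{"type":"object","properties":{"travel":{"type":"array","items":{"type":"number"}},"twist":{"type":"number"},"gripper":{"type":"number"}}}}},"required":["moves"]}

```bash
mkdir -p pics; cat > h.py <<'E'
import numpy as np, cv2
from plant import robot
def cloud(cam):
    img,d=robot.camera(cam); p=robot.camera_params(cam)
    h,w=d.shape; f=h/2/np.tan(np.radians(p["vertical_fov"])/2)
    K=np.array([[f,0,p["cx"]],[0,f,p["cy"]],[0,0,1]])
    u,v=np.meshgrid(np.arange(w),np.arange(h))
    q=cv2.undistortPoints(np.stack([u,v],-1).reshape(-1,1,2).astype(np.float64),K,np.array([p["k1"],0,0,0.])).reshape(h,w,2)
    c=np.dstack([q[...,0]*d,q[...,1]*d,d])
    R=cv2.Rodrigues(np.array(p["rvec"],float))[0]
    P=(c-np.array(p["tvec"]).ravel())@R
    P[d==0]=np.nan
    return img,P
E
python3 - <<'E'
from h import *
for c in("top","side"):
    img,P=cloud(c); cv2.imwrite(f"pics/{c}0.png",img); np.save(c+"0.npy",P)
    for n in("earmuffs","pullout","cabinet_front","can","carton","tape"):
        for r in robot.trace(c,n)[:1]:
            m=r["region"]&np.isfinite(P[...,0]); q=P[m]
            print(c,n,round(r["p"],2),np.round(np.array(r["box"])*[640,400,640,400]),np.nanpercentile(q,[3,50,97],axis=0).round(3).tolist() if len(q) else None)
s=robot.state();print(s["t"],np.round(s["ee_rot"],3),robot.tcp_to_grasp,s["ee_pos"])
E
```

```text
top earmuffs 0.83 [252. 188.  40.  29.] [[0.576, 0.158, -0.001], [0.614, 0.219, 0.083], [0.658, 0.299, 0.153]]
top pullout 0.77 [372. 211.  60.  51.] [[0.432, -0.307, -0.002], [0.516, -0.215, 0.149], [0.643, -0.127, 0.176]]
top cabinet_front 0.71 [369. 179.  65. 116.] [[0.441, -0.298, 0.017], [0.71, -0.204, 0.189], [0.834, -0.099, 0.196]]
top can 0.85 [255. 229.  18.  15.] [[0.432, 0.192, 0.057], [0.457, 0.215, 0.129], [0.481, 0.244, 0.137]]
top carton 0.62 [189. 185.  42.  55.] [[0.521, 0.396, 0.026], [0.619, 0.462, 0.059], [0.713, 0.533, 0.085]]
top tape 0.92 [438. 233.  28.  27.] [[0.408, -0.527, 0.005], [0.455, -0.483, 0.044], [0.499, -0.433, 0.054]]
side earmuffs 0.75 [307. 178.  18.  47.] [[0.573, 0.148, 0.006], [0.607, 0.174, 0.065], [0.651, 0.287, 0.146]]
side pullout 0.79 [329. 255.  74.  79.] [[0.428, -0.324, 0.002], [0.446, -0.223, 0.096], [0.642, -0.122, 0.169]]
side cabinet_front 0.61 [357. 239. 143. 107.] [[0.431, -0.313, 0.004], [0.678, -0.254, 0.145], [0.838, -0.11, 0.191]]
side can 0.81 [269. 186.  16.  39.] [[0.425, 0.184, -0.006], [0.451, 0.197, 0.074], [0.485, 0.27, 0.129]]
side carton 0.92 [288. 151.  55.  43.] [[0.514, 0.386, -0.0], [0.604, 0.434, 0.052], [0.715, 0.533, 0.078]]
side tape 0.66 [339. 331.  32.  41.] [[0.406, -0.534, -0.003], [0.453, -0.488, 0.032], [0.497, -0.441, 0.048]]
0.7 [[ 0.951  0.31  -0.   ]
 [ 0.31  -0.951  0.   ]
 [-0.    -0.    -1.   ]] -0.0187 [ 0.17026812 -0.52296017  0.23125104]
```

View pics/top0.png

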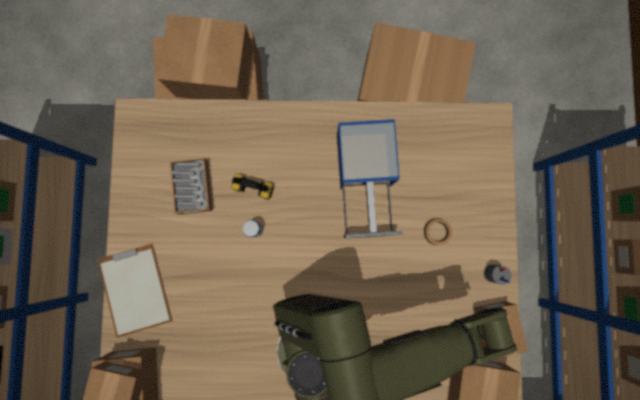

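View pics/side0.png

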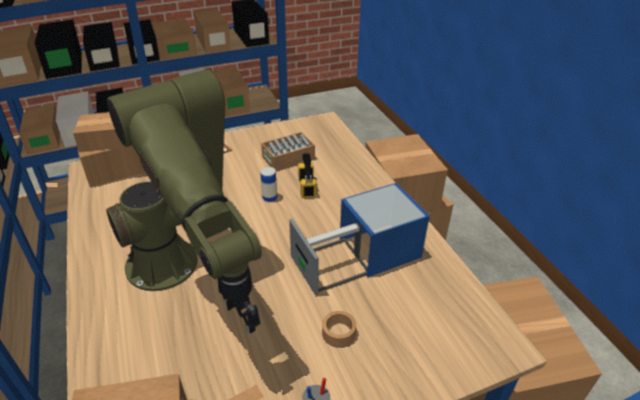

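The top view shows the ear defenders at (252,186), the rail at about (372,207), the panel at (372,235) and the cabinet at (369,150). The side view agrees. Next I'll fit the poses.

```bash
python3 - <<'E'
from h import *
def rect(q): 
    (c,s,a)=cv2.minAreaRect((q[:,:2]*1000).astype(np.float32)); return np.round(c,1),np.round(s,1),round(a,1)
Ps={c:np.load(c+"0.npy") for c in("top","side")}
for c,P in Ps.items():
    f=P.reshape(-1,3); f=f[np.isfinite(f).all(1)]
    box=lambda x0,x1,y0,y1,z0,z1: f[(f[:,0]>x0)&(f[:,0]<x1)&(f[:,1]>y0)&(f[:,1]<y1)&(f[:,2]>z0)&(f[:,2]<z1)]
    for n,b in dict(ear_all=(.53,.7,.12,.33,.02,.17),ear_cup=(.53,.7,.12,.33,.02,.09),ear_top=(.53,.7,.12,.33,.138,.165),
      rail=(.46,.63,-.28,-.16,.14,.16),panel=(.40,.47,-.36,-.08,.155,.185),cabtop=(.6,.95,-.4,-.05,.182,.2)).items():
        q=box(*b)
        if len(q)<5: print(c,n,len(q));continue
        vx=cv2.fitLine(q[:,:2].astype(np.float32),cv2.DIST_HUBER,0,1e-4,1e-4).ravel()
        print(c,n,len(q),"med",np.median(q,0).round(4),"rect",rect(q),"line",np.degrees(np.arctan2(vx[1],vx[0])).round(1),vx[2:].round(4))
E
```

```text
top ear_all 555 med [0.6142 0.2192 0.1075] rect (array([619.1, 232.5]), array([155.1,  63.8]), 74.7) line 79.0 [0.6126 0.2237]
top ear_cup 263 med [0.609  0.1966 0.0734] rect (array([619.1, 232.5]), array([155.1,  63.8]), 74.7) line 75.9 [0.6057 0.2343]
top ear_top 163 med [0.6187 0.2305 0.1484] rect (array([618.2, 230. ]), array([80.4, 29.8]), 75.3) line 73.4 [0.6211 0.2412]
top rail 296 med [ 0.5442 -0.2138  0.1493] rect (array([ 545.5, -213.5]), array([168. ,  23.1]), 4.4) line 4.4 [ 0.5443 -0.213 ]
top panel 199 med [ 0.4403 -0.2189  0.1712] rect (array([ 446.6, -220.8]), array([ 24.6, 200.7]), 4.4) line -85.7 [ 0.4409 -0.2324]
top cabtop 3432 med [ 0.733  -0.1985  0.1899] rect (array([ 735.1, -199.2]), array([222.6, 202.6]), 4.4) line 43.3 [ 0.7497 -0.1884]
side ear_all 551 med [0.6078 0.1781 0.0687] rect (array([616.9, 224.8]), array([164.8,  60.9]), 74.5) line 85.1 [0.6084 0.2161]
side ear_cup 370 med [0.6067 0.1665 0.0575] rect (array([616.9, 224.8]), array([164.8,  60.9]), 74.5) line 81.8 [0.6063 0.209 ]
side ear_top 75 med [0.6165 0.2191 0.1443] rect (array([616.9, 222.6]), array([66.1, 28.7]), 74.9) line 81.8 [0.6169 0.221 ]
side rail 275 med [ 0.5424 -0.2198  0.1457] rect (array([ 544.4, -218.2]), array([169.9,  30.3]), 3.6) line 5.0 [ 0.5636 -0.2184]
side panel 247 med [ 0.439  -0.2411  0.1671] rect (array([ 438.8, -227.7]), array([ 14.7, 206.2]), 5.6) line -85.0 [ 0.4393 -0.2567]
side cabtop 2522 med [ 0.7294 -0.2137  0.1869] rect (array([ 733.4, -202.7]), array([227.7, 208.3]), 4.7) line -27.5 [ 0.724  -0.2058]
```

```bash
cat >> h.py <<'E'
def goto(p,yaw):
    "prints shift and twist (units) from present pose to TCP p with tool y along world angle yaw (deg)"
    s=robot.state(); R=np.array(s["ee_rot"]); d=np.array(p)-s["ee_pos"]
    a=np.degrees(np.arctan2(R[1,1],R[0,1])); w=(yaw-a+90)%180-90
    print("t",round(s["t"],2),"pos",np.round(s["ee_pos"],4),"yaw",round(a,2),"travel",(R.T@d/.25).round(3),"twist",round(-np.radians(w)/.5,3),"F",np.round(s["force"],1),"gap",round(s["finger_gap"],4),"gf",s["grasp_force"])
E
```

Emit:
apply_moves([
  {"travel": [0.9,-0.8,-0.15],"twist": 0,"gripper": -1},
  {"travel": [0.9,-0.8,-0.15],"twist": 0,"gripper": -1},
  {"travel": [0.9,-0.8,-0.15],"twist": 0,"gripper": -1},
  {"travel": [0.9,-0.8,-0.15],"twist": 0,"gripper": -1},
  {"travel": [0.9,-0.8,-0.15],"twist": 0,"gripper": -1},
  {"travel": [0.9,-0.8,-0.15],"twist": 0,"gripper": -1},
  {"travel": [0.9,-0.8,-0.15],"twist": 0,"gripper": -1},
  {"travel": [0.9,-0.8,-0.15],"twist": 0,"gripper": -1},
])

```text
t: 1.5
ee_pos: [0.3228, -0.2625, 0.2691]
ee_rot: [[0.95, 0.312, 0.001], [0.312, -0.95, -0.001], [0.0, 0.001, -1.0]]
force: [0.4, 0.2, -0.7]
finger_gap: 0.0851
grasp_force: 0.0
```

Emit:
apply_moves([
  {"travel": [0.9,-0.8,0],"twist": -1,"gripper": -1},
  {"travel": [0.9,-0.8,0],"twist": -1,"gripper": -1},
  {"travel": [0.9,-0.8,0],"twist": -1,"gripper": -1},
  {"travel": [0.9,-0.8,0],"twist": -1,"gripper": -1},
  {"travel": [0.9,-0.8,0],"twist": -1,"gripper": -1},
  {"travel": [0.9,-0.8,0],"twist": -1,"gripper": -1},
  {"travel": [0.9,-0.8,0],"twist": -1,"gripper": -1},
  {"travel": [0.9,-0.8,0],"twist": -1,"gripper": -1},
])

```text
t: 2.3
ee_pos: [0.4746, -0.0038, 0.2681]
ee_rot: [[0.686, 0.728, -0.001], [0.728, -0.686, -0.0], [-0.001, -0.001, -1.0]]
force: [0.1, 0.1, -0.2]
finger_gap: 0.0857
grasp_force: 0.0
```

```bash
python3 -c "
from h import *
goto([.618,.229,.25],-15.3)"
```

```text
t 2.3 pos [ 0.4746 -0.0038  0.2681] yaw -43.29 travel [ 1.071 -0.221  0.071] twist -0.977 F [ 0.1  0.1 -0.2] gap 0.0857 gf 0.0
```

Emit:
apply_moves([
  {"travel": [1.0,-0.22,0.07],"twist": -0.98,"gripper": -1},
  {"travel": [1.0,-0.22,0.07],"twist": -0.98,"gripper": -1},
  {"travel": [1.0,-0.22,0.07],"twist": -0.98,"gripper": -1},
  {"travel": [1.0,-0.22,0.07],"twist": -0.98,"gripper": -1},
  {"travel": [1.0,-0.22,0.07],"twist": -0.98,"gripper": -1},
  {"travel": [1.0,-0.22,0.07],"twist": -0.98,"gripper": -1},
  {"travel": [1.0,-0.22,0.07],"twist": -0.98,"gripper": -1},
])

```text
t: 3.0
ee_pos: [0.6064, 0.2149, 0.2501]
ee_rot: [[0.264, 0.965, -0.002], [0.965, -0.264, -0.001], [-0.001, -0.001, -1.0]]
force: [-0.4, -0.8, -0.7]
finger_gap: 0.0855
grasp_force: 0.0
```

```bash
python3 -c "
from h import *
goto([.618,.229,.135],-15.2)"
```

```text
t 3.0 pos [0.6064 0.2149 0.2501] yaw -15.3 travel [0.067 0.03  0.46 ] twist -0.003 F [-0.4 -0.8 -0.7] gap 0.0855 gf 0.0
```

Emit:
apply_moves([
  {"travel": [0.067,0.03,0.1],"twist": 0,"gripper": -1},
  {"travel": [0.067,0.03,0.2],"twist": 0,"gripper": -1},
  {"travel": [0.067,0.03,0.3],"twist": 0,"gripper": -1},
  {"travel": [0.067,0.03,0.38],"twist": 0,"gripper": -1},
  {"travel": [0.067,0.03,0.43],"twist": 0,"gripper": -1},
  {"travel": [0.067,0.03,0.46],"twist": 0,"gripper": -1},
  {"travel": [0.067,0.03,0.46],"twist": 0,"gripper": -1},
])

```text
t: 3.7
ee_pos: [0.6175, 0.2294, 0.1362]
ee_rot: [[0.264, 0.965, -0.0], [0.965, -0.264, -0.0], [-0.0, -0.0, -1.0]]
force: [0.3, -0.2, 0.5]
finger_gap: 0.0853
grasp_force: 0.0
```

Emit:
apply_moves([
  {"travel": [0,0,0],"twist": 0,"gripper": 1},
  {"travel": [0,0,0],"twist": 0,"gripper": 1},
  {"travel": [0,0,0],"twist": 0,"gripper": 1},
  {"travel": [0,0,0],"twist": 0,"gripper": 1},
  {"travel": [0,0,0],"twist": 0,"gripper": 1},
  {"travel": [0,0,0],"twist": 0,"gripper": 1},
  {"travel": [0,0,0],"twist": 0,"gripper": 1},
  {"travel": [0,0,0],"twist": 0,"gripper": 1},
])

```text
t: 4.5
ee_pos: [0.6178, 0.2306, 0.137]
ee_rot: [[0.263, 0.965, 0.001], [0.965, -0.263, 0.0], [0.001, 0.001, -1.0]]
force: [0.9, -0.5, 6.3]
finger_gap: 0.0286
grasp_force: 60.1
```

Emit:
apply_moves([
  {"travel": [0,0,-0.1],"twist": 0,"gripper": 1},
  {"travel": [0,0,-0.25],"twist": 0,"gripper": 1},
  {"travel": [0,0,-0.4],"twist": 0,"gripper": 1},
  {"travel": [0,0,-0.6],"twist": 0,"gripper": 1},
  {"travel": [0,0,-0.75],"twist": 0,"gripper": 1},
  {"travel": [0,0,-0.82],"twist": 0,"gripper": 1},
  {"travel": [0,0,-0.82],"twist": 0,"gripper": 1},
  {"travel": [0,0,-0.82],"twist": 0,"gripper": 1},
])

```text
t: 5.3
ee_pos: [0.6172, 0.2305, 0.3395]
ee_rot: [[0.263, 0.965, -0.002], [0.965, -0.263, -0.001], [-0.001, -0.002, -1.0]]
force: [0.1, 0.1, -4.0]
finger_gap: 0.0283
grasp_force: 60.1
```

```bash
python3 -c "
from h import *
goto([.525,-.2153,.345],4.4)
for c in('side','top'):
    img,P=cloud(c)
    cv2.imwrite('pics/%s1.png'%c,img)
    f=P[np.isfinite(P).all(2)]
    q=f[(f[:,0]>.53)&(f[:,0]<.7)&(f[:,1]>.12)&(f[:,1]<.33)&(f[:,2]>.16)&(f[:,2]<.3)]
    print(c,len(q),np.percentile(q,[2,50,98],axis=0).round(3).tolist(),cv2.minAreaRect((q[:,:2]*1000).astype(np.float32)))
img=cv2.imread('pics/side1.png');cv2.imwrite('pics/side1c.png',cv2.resize(img[60:220,220:420],None,fx=3,fy=3))
"
```

```text
t 5.3 pos [0.6172 0.2305 0.3395] yaw -15.24 travel [-1.818  0.113 -0.02 ] twist -0.686 F [ 0.1  0.1 -4. ] gap 0.0283 gf 60.10709881782532
side 520 [[0.57, 0.149, 0.206], [0.603, 0.163, 0.254], [0.657, 0.293, 0.295]] ((614.8619995117188, 224.07484436035156), (158.27003479003906, 63.38831329345703), 74.57722473144531)
top 208 [[0.57, 0.154, 0.218], [0.602, 0.171, 0.275], [0.633, 0.305, 0.289]] ((616.4774169921875, 230.29263305664062), (150.66513061523438, 63.72623825073242), 74.99076843261719)
```

View pics/side1c.png

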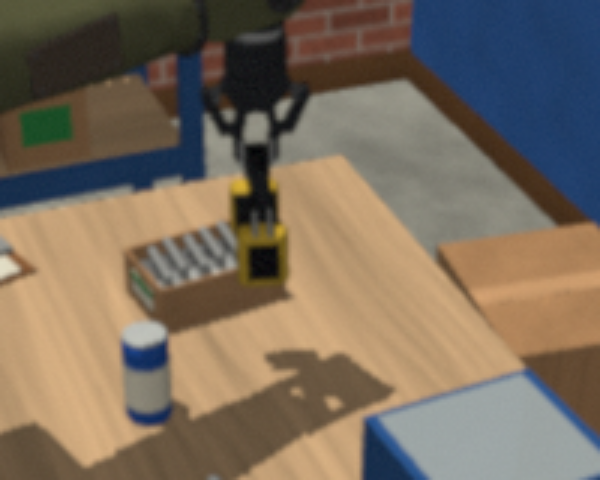

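The ear defenders hang upright in the fingers, at crop pixel (262,230). Carrying them over to the rail.

Emit:
apply_moves([
  {"travel": [-0.12,0.0,0],"twist": 0,"gripper": 1},
  {"travel": [-0.28,0.0,0],"twist": 0,"gripper": 1},
  {"travel": [-0.44,0.05,0],"twist": 0,"gripper": 1},
  {"travel": [-0.6,0.05,0],"twist": 0,"gripper": 1},
  {"travel": [-0.76,0.05,-0.02],"twist": 0,"gripper": 1},
  {"travel": [-0.92,0.05,-0.02],"twist": 0,"gripper": 1},
])

```text
t: 6.0
ee_pos: [0.5683, 0.0039, 0.3453]
ee_rot: [[0.263, 0.965, -0.002], [0.965, -0.263, 0.0], [-0.0, -0.002, -1.0]]
force: [1.4, 0.3, -2.4]
finger_gap: 0.0286
grasp_force: 60.2
```

Emit:
apply_moves([
  {"travel": [-0.16,0.0,0],"twist": -0.1,"gripper": 1},
  {"travel": [-0.32,0.0,0],"twist": -0.25,"gripper": 1},
  {"travel": [-0.48,0.05,0],"twist": -0.4,"gripper": 1},
  {"travel": [-0.64,0.05,0],"twist": -0.55,"gripper": 1},
  {"travel": [-0.78,0.06,0],"twist": -0.69,"gripper": 1},
  {"travel": [-0.86,0.06,0],"twist": -0.69,"gripper": 1},
  {"travel": [-0.9,0.06,0],"twist": -0.69,"gripper": 1},
  {"travel": [-0.9,0.06,0],"twist": -0.69,"gripper": 1},
  {"travel": [-0.9,0.06,0],"twist": -0.69,"gripper": 1},
])

```text
t: 6.9
ee_pos: [0.5246, -0.2149, 0.3458]
ee_rot: [[-0.079, 0.997, -0.001], [0.997, 0.079, 0.001], [0.001, -0.0, -1.0]]
force: [0.1, 0.6, -2.1]
finger_gap: 0.0282
grasp_force: 60.3
```

```bash
python3 -c "
from h import *
goto([.525,-.2153,.155],4.4)
for c in('side','top'):
    img,P=cloud(c)
    cv2.imwrite('pics/%s2.png'%c,img)
    f=P[np.isfinite(P).all(2)]
    q=f[(f[:,0]>.44)&(f[:,0]<.6)&(f[:,1]>-.35)&(f[:,1]<-.1)&(f[:,2]>.2)&(f[:,2]<.29)]
    print(c,len(q),np.percentile(q,[2,50,98],axis=0).round(3).tolist(),cv2.minAreaRect((q[:,:2]*1000).astype(np.float32)))
img=cv2.imread('pics/side2.png');cv2.imwrite('pics/side2c.png',cv2.resize(img[130:310,240:440],None,fx=3,fy=3))
"
```

```text
t 6.9 pos [ 0.5246 -0.2149  0.3458] yaw 4.54 travel [-0.002  0.002  0.763] twist 0.005 F [ 0.1  0.6 -2.1] gap 0.0282 gf 60.3402042388916
side 994 [[0.489, -0.294, 0.214], [0.516, -0.254, 0.26], [0.556, -0.152, 0.286]] ((522.6117553710938, -216.054931640625), (62.62633514404297, 162.87850952148438), 4.710564136505127)
top 130 [[0.49, -0.266, 0.229], [0.523, -0.145, 0.282], [0.549, -0.135, 0.289]] ((523.3300170898438, -203.62118530273438), (61.19054412841797, 137.27658081054688), 4.5357255935668945)
```

View pics/side2c.png

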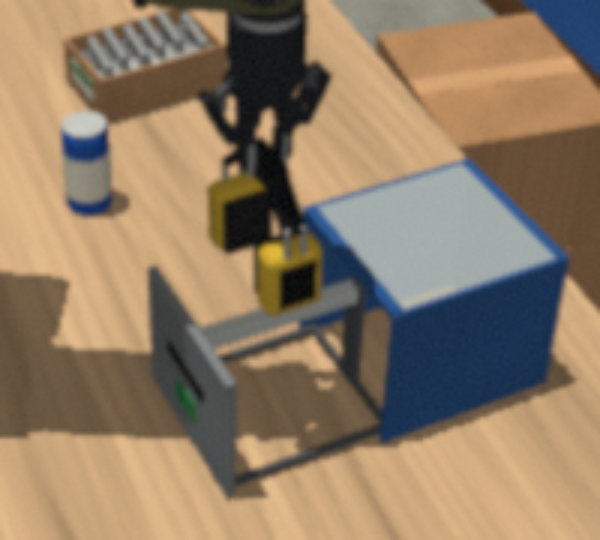

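The ear defenders are centred above the rail with clear space around them, so I'm lowering.

Emit:
apply_moves([
  {"travel": [0,0,0.08],"twist": 0,"gripper": 1},
  {"travel": [0,0,0.18],"twist": 0,"gripper": 1},
  {"travel": [0,0,0.3],"twist": 0,"gripper": 1},
  {"travel": [0,0,0.42],"twist": 0,"gripper": 1},
  {"travel": [0,0,0.54],"twist": 0,"gripper": 1},
  {"travel": [0,0,0.63],"twist": 0,"gripper": 1},
  {"travel": [0,0,0.69],"twist": 0,"gripper": 1},
  {"travel": [0,0,0.72],"twist": 0,"gripper": 1},
  {"travel": [0,0,0.74],"twist": 0,"gripper": 1},
  {"travel": [0,0,0.74],"twist": 0,"gripper": 1},
])

```text
t: 8.0
ee_pos: [0.5245, -0.2154, 0.1613]
ee_rot: [[-0.079, 0.997, 0.0], [0.997, 0.079, 0.0], [0.0, 0.0, -1.0]]
force: [0.9, 0.6, -2.2]
finger_gap: 0.0285
grasp_force: 60.3
```

Emit:
apply_moves([
  {"travel": [0,0,0.006],"twist": 0,"gripper": 1},
  {"travel": [0,0,0.012],"twist": 0,"gripper": 1},
  {"travel": [0,0,0.012],"twist": 0,"gripper": 1},
])

```text
t: 8.3
ee_pos: [0.5244, -0.2157, 0.1585]
ee_rot: [[-0.079, 0.997, 0.0], [0.997, 0.079, -0.0], [-0.0, 0.0, -1.0]]
force: [0.2, -0.4, -2.9]
finger_gap: 0.0285
grasp_force: 60.3
```

Emit:
apply_moves([
  {"travel": [0,0,0.004],"twist": 0,"gripper": 1},
  {"travel": [0,0,0.006],"twist": 0,"gripper": 1},
  {"travel": [0,0,0.006],"twist": 0,"gripper": 1},
])

```text
t: 8.6
ee_pos: [0.5243, -0.2157, 0.1567]
ee_rot: [[-0.079, 0.997, -0.0], [0.997, 0.079, 0.0], [0.0, -0.0, -1.0]]
force: [0.7, -0.2, -2.7]
finger_gap: 0.0283
grasp_force: 60.3
```

Emit:
apply_moves([
  {"travel": [0,0,0.004],"twist": 0,"gripper": 1},
  {"travel": [0,0,0.006],"twist": 0,"gripper": 1},
  {"travel": [0,0,0.006],"twist": 0,"gripper": 1},
])

```text
t: 8.9
ee_pos: [0.5244, -0.2157, 0.1552]
ee_rot: [[-0.079, 0.997, -0.0], [0.997, 0.079, 0.0], [0.0, -0.0, -1.0]]
force: [-0.9, -1.1, -3.2]
finger_gap: 0.0286
grasp_force: 60.3
```

Emit:
apply_moves([
  {"travel": [0,0,0.004],"twist": 0,"gripper": 1},
  {"travel": [0,0,0.006],"twist": 0,"gripper": 1},
  {"travel": [0,0,0.006],"twist": 0,"gripper": 1},
])

```text
t: 9.2
ee_pos: [0.5246, -0.2157, 0.1546]
ee_rot: [[-0.079, 0.997, 0.001], [0.997, 0.079, -0.0], [-0.0, 0.001, -1.0]]
force: [-2.1, 2.4, 5.6]
finger_gap: 0.0282
grasp_force: 61.2
```

```bash
python3 -c "
from h import *
goto([.525,-.2153,.155],4.4)
for c in('side','top'):
    img,P=cloud(c)
    cv2.imwrite('pics/%s3.png'%c,img)
    f=P[np.isfinite(P).all(2)]
    q=f[(f[:,0]>.475)&(f[:,0]<.6)&(f[:,1]>-.31)&(f[:,1]<-.24)&(f[:,2]>.045)&(f[:,2]<.2)]
    print(c,len(q),np.percentile(q,[2,50,98],axis=0).round(3).tolist())
img=cv2.imread('pics/side3.png');cv2.imwrite('pics/side3c.png',cv2.resize(img[180:310,270:410],None,fx=4,fy=4))
"
```

```text
t 9.2 pos [ 0.5246 -0.2157  0.1546] yaw 4.53 travel [ 0.002  0.002 -0.002] twist 0.004 F [-2.1  2.4  5.6] gap 0.0282 gf 61.2481963634491
side 522 [[0.498, -0.295, 0.047], [0.524, -0.281, 0.092], [0.557, -0.244, 0.164]]
top 3 [[0.498, -0.263, 0.057], [0.499, -0.261, 0.075], [0.5, -0.26, 0.083]]
```

View pics/side3c.png

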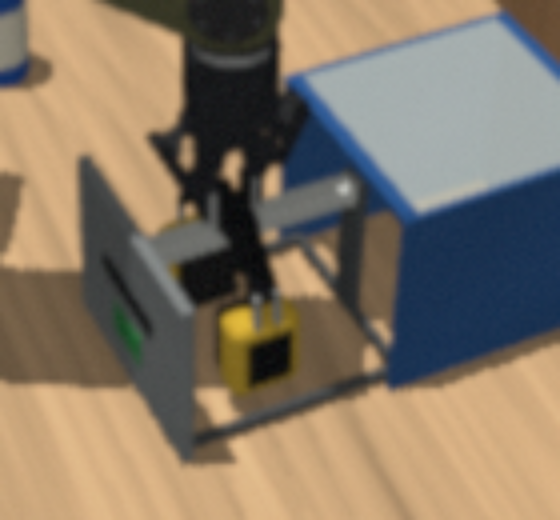

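It's touching the rail: the force changed by about 9 N at the expected height. The cups straddle the rail, so I'm releasing.

Emit:
apply_moves([
  {"travel": [0,0,0],"twist": 0,"gripper": -1},
  {"travel": [0,0,0],"twist": 0,"gripper": -1},
  {"travel": [0,0,0],"twist": 0,"gripper": -1},
  {"travel": [0,0,0],"twist": 0,"gripper": -1},
  {"travel": [0,0,0],"twist": 0,"gripper": -1},
  {"travel": [0,0,0],"twist": 0,"gripper": -1},
  {"travel": [0,0,0],"twist": 0,"gripper": -1},
  {"travel": [0,0,0],"twist": 0,"gripper": -1},
])

```text
t: 10.1
ee_pos: [0.5244, -0.2157, 0.1538]
ee_rot: [[-0.079, 0.997, -0.0], [0.997, 0.079, 0.0], [0.0, -0.0, -1.0]]
force: [0.2, -0.4, 0.1]
finger_gap: 0.0852
grasp_force: 0.0
```

Emit:
apply_moves([
  {"travel": [0,0,-0.06],"twist": 0,"gripper": -1},
  {"travel": [0,0,-0.16],"twist": 0,"gripper": -1},
  {"travel": [0,0,-0.26],"twist": 0,"gripper": -1},
  {"travel": [0,0,-0.36],"twist": 0,"gripper": -1},
  {"travel": [0,0,-0.44],"twist": 0,"gripper": -1},
  {"travel": [0,0,-0.44],"twist": 0,"gripper": -1},
])

```text
t: 10.7
ee_pos: [0.5251, -0.216, 0.2666]
ee_rot: [[-0.079, 0.997, 0.004], [0.997, 0.079, -0.002], [-0.002, 0.004, -1.0]]
force: [0.3, 0.3, -0.2]
finger_gap: 0.0851
grasp_force: 0.0
```

Emit:
apply_moves([
  {"travel": [0,-0.15,0],"twist": 0,"gripper": 1},
  {"travel": [0,-0.3,0],"twist": 0,"gripper": 1},
  {"travel": [0,-0.45,0],"twist": 0,"gripper": 1},
  {"travel": [0,-0.56,0],"twist": 0,"gripper": 1},
  {"travel": [0,-0.6,0],"twist": 0,"gripper": 1},
  {"travel": [0,-0.6,0],"twist": 0,"gripper": 1},
  {"travel": [0,-0.6,0],"twist": 0,"gripper": 1},
])

```text
t: 11.4
ee_pos: [0.3755, -0.2276, 0.2635]
ee_rot: [[-0.079, 0.997, 0.0], [0.997, 0.079, 0.0], [0.0, 0.0, -1.0]]
force: [-0.1, -0.3, -0.3]
finger_gap: -0.0001
grasp_force: 0.0
```

```bash
python3 -c "
from h import *
c=np.array([.433,-.222]);a=np.radians(4.4);u=np.array([np.cos(a),np.sin(a)])
goto([*(c-.035*u),.145],4.4)
for c in('side','top'):
    img,P=cloud(c)
    cv2.imwrite('pics/%s4.png'%c,img)
    f=P[np.isfinite(P).all(2)]
    def sel(x0,x1,y0,y1,z0,z1): return f[(f[:,0]>x0)&(f[:,0]<x1)&(f[:,1]>y0)&(f[:,1]<y1)&(f[:,2]>z0)&(f[:,2]<z1)]
    for n,q in dict(band=sel(.49,.57,-.26,-.17,.16,.2),all=sel(.47,.57,-.31,-.13,.05,.145),panel=sel(.4,.47,-.33,-.08,.13,.18)).items():
        print(c,n,len(q),np.percentile(q,[2,50,98],axis=0).round(3).tolist(),np.round(cv2.minAreaRect((q[:,:2]*1000).astype(np.float32))[0],1))
img=cv2.imread('pics/side4.png');cv2.imwrite('pics/side4c.png',cv2.resize(img[180:310,270:410],None,fx=4,fy=4))
"
```

```text
t 11.4 pos [ 0.3755 -0.2276  0.2635] yaw 4.52 travel [0.004 0.091 0.474] twist 0.004 F [-0.1 -0.3 -0.3] gap -0.0001 gf 0.0
side band 125 [[0.507, -0.251, 0.16], [0.522, -0.22, 0.163], [0.536, -0.191, 0.168]] [ 522.3 -220.3]
side all 678 [[0.482, -0.294, 0.052], [0.519, -0.27, 0.09], [0.56, -0.152, 0.144]] [ 519.5 -221.9]
side panel 439 [[0.427, -0.325, 0.132], [0.439, -0.237, 0.158], [0.466, -0.131, 0.173]] [ 450.8 -225.2]
top band 156 [[0.508, -0.245, 0.161], [0.522, -0.212, 0.168], [0.536, -0.18, 0.174]] [ 523.2 -211.1]
top all 356 [[0.486, -0.284, 0.057], [0.516, -0.177, 0.095], [0.557, -0.137, 0.145]] [ 522.8 -212.6]
top panel 229 [[0.429, -0.317, 0.141], [0.442, -0.216, 0.171], [0.469, -0.124, 0.179]] [ 452.4 -220.3]
```

View pics/side4c.png

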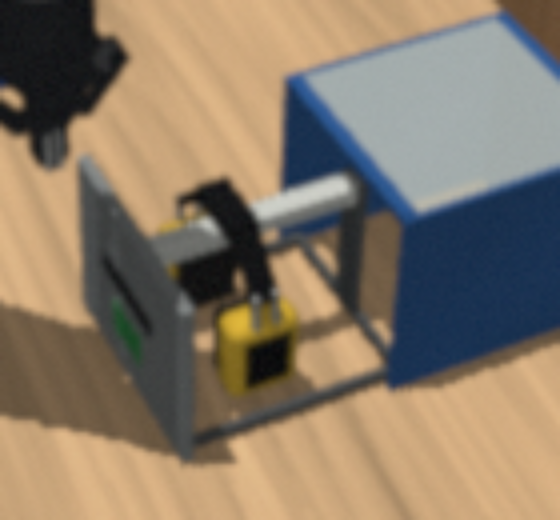

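The ear defenders hang squarely on the rail, with the band at crop pixel (225,205) and a cup on each side. Next the tool goes down in front of the panel and pushes gently.

Emit:
apply_moves([
  {"travel": [0,0,0.12],"twist": 0,"gripper": 1},
  {"travel": [0,0,0.28],"twist": 0,"gripper": 1},
  {"travel": [0,0,0.42],"twist": 0,"gripper": 1},
  {"travel": [0,0,0.47],"twist": 0,"gripper": 1},
  {"travel": [0,0.03,0.47],"twist": 0,"gripper": 1},
  {"travel": [0,0.06,0.47],"twist": 0,"gripper": 1},
  {"travel": [0,0.09,0.47],"twist": 0,"gripper": 1},
  {"travel": [0,0.11,0.47],"twist": 0,"gripper": 1},
  {"travel": [0,0.13,0.47],"twist": 0,"gripper": 1},
  {"travel": [0,0.15,0.47],"twist": 0,"gripper": 1},
])

```text
t: 12.5
ee_pos: [0.4128, -0.2246, 0.1466]
ee_rot: [[-0.079, 0.997, 0.0], [0.997, 0.079, -0.0], [-0.0, 0.0, -1.0]]
force: [0.1, 0.6, -0.3]
finger_gap: -0.0002
grasp_force: 0.0
```

Emit:
apply_moves([
  {"travel": [0,0.015,0],"twist": 0,"gripper": 1},
  {"travel": [0,0.03,0],"twist": 0,"gripper": 1},
  {"travel": [0,0.045,0],"twist": 0,"gripper": 1},
  {"travel": [0,0.06,0],"twist": 0,"gripper": 1},
  {"travel": [0,0.08,0],"twist": 0,"gripper": 1},
  {"travel": [0,0.1,0],"twist": 0,"gripper": 1},
])

```text
t: 13.1
ee_pos: [0.4375, -0.2226, 0.1463]
ee_rot: [[-0.079, 0.997, -0.0], [0.997, 0.079, -0.0], [-0.0, -0.0, -1.0]]
force: [-2.7, -1.5, 1.9]
finger_gap: 0.0001
grasp_force: 1.7
```

Emit:
apply_moves([
  {"travel": [0,0.025,0],"twist": 0,"gripper": 1},
  {"travel": [0,0.055,0],"twist": 0,"gripper": 1},
  {"travel": [0,0.09,0],"twist": 0,"gripper": 1},
  {"travel": [0,0.125,0],"twist": 0,"gripper": 1},
  {"travel": [0,0.16,0],"twist": 0,"gripper": 1},
  {"travel": [0,0.195,0],"twist": 0,"gripper": 1},
  {"travel": [0,0.23,0],"twist": 0,"gripper": 1},
  {"travel": [0,0.265,0],"twist": 0,"gripper": 1},
  {"travel": [0,0.295,0],"twist": 0,"gripper": 1},
  {"travel": [0,0.32,0],"twist": 0,"gripper": 1},
])

```text
t: 14.1
ee_pos: [0.5175, -0.2162, 0.1462]
ee_rot: [[-0.079, 0.997, -0.0], [0.997, 0.079, 0.0], [0.0, -0.0, -1.0]]
force: [-3.1, -3.5, 1.0]
finger_gap: 0.0004
grasp_force: 1.6
```

```bash
python3 -c "
from h import *
goto([.6,-.21,.145],4.4)
img,P=cloud('side')
f=P[np.isfinite(P).all(2)]
q=f[(f[:,0]>.47)&(f[:,0]<.56)&(f[:,1]>-.34)&(f[:,1]<-.28)&(f[:,2]>.02)&(f[:,2]<.18)]
print(len(q),np.percentile(q,[5,50,95],axis=0).round(3).tolist())
cv2.imwrite('pics/side5c.png',cv2.resize(img[180:310,270:410],None,fx=4,fy=4))
"
```

```text
t 14.1 pos [ 0.5175 -0.2162  0.1462] yaw 4.53 travel [-0.002  0.331  0.005] twist 0.005 F [-3.1 -3.5  1. ] gap 0.0004 gf 1.559637263417244
325 [[0.534, -0.318, 0.03], [0.538, -0.307, 0.105], [0.547, -0.282, 0.169]]
```

View pics/side5c.png

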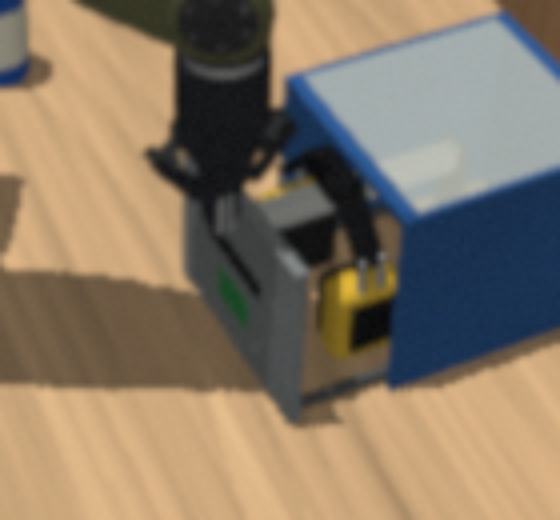

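The pull-out is partly closed and the ear defenders are riding along, entering the cabinet cleanly.

Emit:
apply_moves([
  {"travel": [0,0.02,0],"twist": 0,"gripper": 1},
  {"travel": [0,0.05,0],"twist": 0,"gripper": 1},
  {"travel": [0,0.085,0],"twist": 0,"gripper": 1},
  {"travel": [0,0.12,0],"twist": 0,"gripper": 1},
  {"travel": [0,0.155,0],"twist": 0,"gripper": 1},
  {"travel": [0,0.185,0],"twist": 0,"gripper": 1},
  {"travel": [0,0.21,0],"twist": 0,"gripper": 1},
  {"travel": [0,0.23,0],"twist": 0,"gripper": 1},
  {"travel": [0,0.245,0],"twist": 0,"gripper": 1},
  {"travel": [0,0.26,0],"twist": 0,"gripper": 1},
])

```text
t: 15.15
ee_pos: [0.5819, -0.2112, 0.1462]
ee_rot: [[-0.079, 0.997, -0.0], [0.997, 0.079, 0.0], [0.0, -0.0, -1.0]]
force: [-3.2, -1.4, -1.1]
finger_gap: 0.0002
grasp_force: 1.6
```

Emit:
apply_moves([
  {"travel": [0,0.01,0],"twist": 0,"gripper": 1},
  {"travel": [0,0.02,0],"twist": 0,"gripper": 1},
  {"travel": [0,0.03,0],"twist": 0,"gripper": 1},
  {"travel": [0,0.03,0],"twist": 0,"gripper": 1},
])

```text
t: 15.55
ee_pos: [0.5896, -0.2105, 0.1464]
ee_rot: [[-0.079, 0.997, 0.001], [0.997, 0.079, -0.0], [-0.0, 0.001, -1.0]]
force: [-0.0, -0.3, -0.9]
finger_gap: 0.0
grasp_force: 0.0
```

Emit:
apply_moves([
  {"travel": [0,0.008,0],"twist": 0,"gripper": 1},
  {"travel": [0,0.016,0],"twist": 0,"gripper": 1},
  {"travel": [0,0.024,0],"twist": 0,"gripper": 1},
])

```text
t: 15.85
ee_pos: [0.5953, -0.21, 0.1464]
ee_rot: [[-0.079, 0.997, 0.0], [0.997, 0.079, 0.0], [-0.0, 0.0, -1.0]]
force: [-2.5, -0.8, 0.4]
finger_gap: 0.0003
grasp_force: 1.1
```

Emit:
apply_moves([
  {"travel": [0,0.006,0],"twist": 0,"gripper": 1},
  {"travel": [0,0.012,0],"twist": 0,"gripper": 1},
])

```text
t: 16.05
ee_pos: [0.5983, -0.2098, 0.1464]
ee_rot: [[-0.079, 0.997, 0.0], [0.997, 0.079, -0.0], [-0.0, 0.0, -1.0]]
force: [-2.8, 0.0, 1.1]
finger_gap: 0.0001
grasp_force: 1.3
```

Emit:
apply_moves([
  {"travel": [0,0.006,0],"twist": 0,"gripper": 1},
  {"travel": [0,0.012,0],"twist": 0,"gripper": 1},
])

```text
t: 16.25
ee_pos: [0.601, -0.2096, 0.1463]
ee_rot: [[-0.079, 0.997, -0.001], [0.997, 0.079, 0.0], [0.0, -0.001, -1.0]]
force: [-16.1, -0.3, 7.2]
finger_gap: 0.0003
grasp_force: 8.3
```

Emit:
apply_moves([
  {"travel": [0,0.006,0],"twist": 0,"gripper": 1},
  {"travel": [0,0.012,0],"twist": 0,"gripper": 1},
])

```text
t: 16.45
ee_pos: [0.6012, -0.2096, 0.1463]
ee_rot: [[-0.078, 0.997, -0.008], [0.997, 0.078, 0.001], [0.002, -0.008, -1.0]]
force: [-45.4, 2.8, 18.2]
finger_gap: -0.0001
grasp_force: 22.4
```

The force rose sharply at the expected position, so the pull-out is shut. Backing off.

Emit:
apply_moves([
  {"travel": [0,-0.02,0],"twist": 0,"gripper": 1},
  {"travel": [0,-0.06,0],"twist": 0,"gripper": 1},
  {"travel": [0,-0.15,0],"twist": 0,"gripper": 1},
  {"travel": [0,-0.3,0],"twist": 0,"gripper": 1},
  {"travel": [0,-0.45,0],"twist": 0,"gripper": 1},
  {"travel": [0,-0.6,0],"twist": 0,"gripper": 1},
  {"travel": [0,-0.6,0],"twist": 0,"gripper": 1},
  {"travel": [0,-0.6,0],"twist": 0,"gripper": 1},
])

```text
t: 17.25
ee_pos: [0.455, -0.2216, 0.147]
ee_rot: [[-0.078, 0.997, 0.002], [0.997, 0.078, -0.001], [-0.001, 0.002, -1.0]]
force: [0.6, 0.3, -0.1]
finger_gap: -0.0003
grasp_force: 0.0
```

```bash
python3 -c "
from h import *
goto([.45,-.21,.145],4.4)
A=cloud('side')[0];B,P=cloud('top')
f=P[np.isfinite(P).all(2)]
q=f[(f[:,0]>.57)&(f[:,0]<.9)&(f[:,1]>-.36)&(f[:,1]<-.06)&(f[:,2]>.16)&(f[:,2]<.2)]
print('cab+panel',cv2.minAreaRect((q[:,:2]*1000).astype(np.float32)))
a=cv2.resize(A[160:290,290:440],None,fx=2.6,fy=3);b=cv2.resize(B[100:230,310:440],(390,390))
cv2.imwrite('pics/fin.png',np.hstack([a,b]))
"
```

```text
t 17.25 pos [ 0.455  -0.2216  0.147 ] yaw 4.48 travel [ 0.048 -0.016  0.008] twist 0.003 F [ 0.6  0.3 -0.1] gap -0.0003 gf 0.0
cab+panel ((729.31298828125, -199.90829467773438), (234.74974060058594, 203.3722381591797), 4.560573577880859)
```

View pics/fin.png

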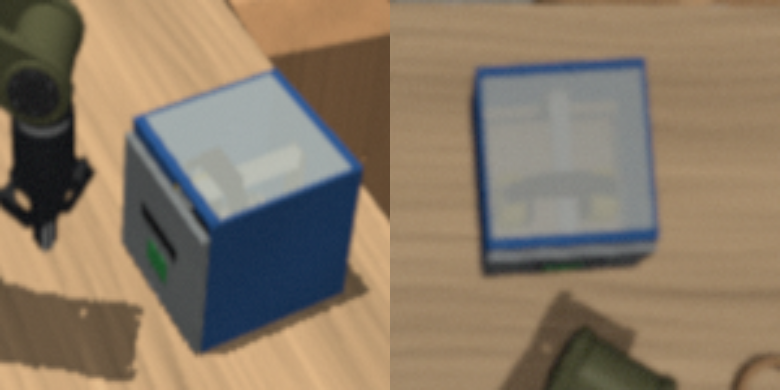

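The panel is flush: cabinet plus panel measures 235 mm against 222.6 + 12. Through the clear top, the ear defenders still hang across the rail at about (560,190). Handing in.

```bash
python3 -c "
from plant import robot
print(robot.finish_job())"
```

```text
the job is handed in; nothing more can be done
None
```

The ear defenders hang on the rail inside the fully shut pull-out, released and square to it; nothing else was touched, and the job was handed in at about 17 s (the judge's result was not shown).

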